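Load the red-capped sample and turn it to the front of the carousel

TASK

Lift the red-capped sample jar out of the yellow crate and set it down (do not drop it) upright in the empty yellow place on the carousel, and let go of it. Then take the carousel's black upright knob and gently turn the turntable until the red-capped jar faces the front, in line with the yellow pointer, and finish there while still holding the knob so that the turntable stays still. Leave the other jars and everything else on the bench as they are.

Things in the scene. Friction and masses are not known exactly. Their poses are not given: they have to be found in the camera images.
- red_jar: The sample to load: round jar with a RED cap and red band, dark wine-coloured body. Total height 72 mm; body 40 mm diameter up to 47 mm; cap 36 mm diameter from 50 to 72 mm. About 0.14 kg. Origin at the centre of its underside, z up. Starts standing in the yellow crate.
- white_jar1: Other jar in the crate, same sizes, white cap; stays in the crate. Origin at the centre of its underside.
- white_jar2: Other jar in the crate, same sizes, white cap; stays in the crate. Origin at the centre of its underside.
- crate: Yellow open crate, fixed, 230 mm along its own x, 130 mm along its own y, 46 mm high, walls and floor 5 mm. Three jars stand in it in a row along its x, about 68 mm apart (which is where varies), with over 35 mm free on either side of each jar along the crate's y. Origin at the centre of its underside.
- carousel: Fixed black foot of the jar carousel. Origin on the axle at table height; its -x axis is the carousel's front, where a black tongue with a yellow pointer sticks out from under the turntable, 87 to 172 mm from the axle. The front looks roughly toward the robot.
- axle (a point): Point on the carousel's vertical axle at the height of the turntable's upper face (42 mm above the table). The turntable is a steel disc 244 mm in diameter; besides the empty place and the knob it carries four fixed jars (black and white caps), tops 115 mm above the table, 85 mm from the axle, at 60 and 120 degrees either side of the knob.
- well (a point): Centre of the floor of the turntable's one empty place: a yellow round collar 16 mm high, 47 mm inside and 58 mm outside diameter. Lies 85 mm from the axle and turns with the turntable; a seated jar's underside is at this point. Its floor is 42 mm above the table.
- front_mark (a point): Fixed point above the yellow pointer, 85 mm in front of the axle, 42 mm above the table: where the centre of the empty place comes to lie when it faces front.
- knob: Black upright turning knob of the turntable, a cylinder 24 mm in diameter and 45 mm high. It stands on a steel pin 85 mm from the axle, directly opposite the empty place, and spins freely on its pin. Origin at the centre of its underside, 123 mm above the table; its top at 168 mm. It stands higher than everything else on the turntable.
- turntable (a joint): Angle of the turntable on its foot, rad, growing counter-clockwise seen from above; at 0 (or a full turn) the empty place faces the front. Turns both ways without stops for two turns; light friction, about 0.12 N m (1.5 N at the knob), and it stays where it is left.
- cup: Steel cup, bystander, 72 mm diameter, 75 mm high. Origin at the centre of its underside.
- bung: Tapered cork bung, bystander, 42 mm diameter, 34 mm high. Origin at the centre of its underside.
- timer: White digital timer lying flat, bystander, 62 x 62 x 18 mm. Origin at the centre of its underside.
- amber_bottle: Amber bottle with a black cap, bystander, 60 mm diameter, 110 mm high. Origin at the centre of its underside.
Not all that is in view belongs to the job. Leave any green or purple look-alike of the red_jar alone.

How it is judged:
By the outcome, as a careful person would: the job done as asked, in the order asked, and still so for the second after the job is handed in, while the arm keeps its last pose, push and grip.
It also fails if it takes over 51 s, if anything falls off the work surface, if the arm or the gripper's body presses on something with over 40 N, if the wrist force passes 120 N, or if a joint passes its speed limit or range.

ROBOT

A 6-joint arm with a two-finger parallel gripper is mounted at the origin on the work surface. World frame = base frame: x ahead of the robot, y to its left, z up, the work surface at z = 0. Lengths are in m, angles in rad, forces in N, time in s.
With the tool pointing down it reaches from about 0.425 to 0.925 m from the base axis. Payload 12.5 kg.
Tool frame: the origin (TCP) lies midway between the tips of the shut fingers; the grasp point (between the pads) lies 19 mm behind it; z points along the fingers, y is the direction in which the jaws open and shut (so a half turn about z gives the same grasp; the last joint's range is limited). The gripper opens to 85 mm and grips with 20 to 120 N. Pads are 22 mm wide; open, the fingers measure 114 mm over their backs; the gripper's body (76 mm by 85 mm) begins 54 mm behind the grasp point. The pads swing forward as they close: fully open they stand 13 mm farther back than shut.
Start: joints at [-1.307, 0.491, 1.559, -0, 1.092, -0.106], TCP at [0.226, -0.583, 0.231] pointing down, gripper open.
Joint ranges: [-3.1, 3.1], [-0.84, 2.19], [0.05, 2.79], [-1.13, 4.28], [0.06, 2.93], [-2.69, 2.69]. Speed limits (rad/s): [2.22, 2.22, 2.79, 3.14, 3.14, 3.14].

INTERFACE

Orientations are given as a unit quaternion [x, y, z, w].
In Python, from workcell import get_state, cams, order gives the robot as it stands.
- The arm moves only by the tool carry_out, never from a script. Its argument "deltas" is a list of rows, each a list of 6 numbers: the shift along the tool's x, y, z in m, then the turn, a rotation vector about the tool's x, y, z in degrees. A call has 1 to 10 rows; each row is the pose to reach, as a shift and turn from the pose commanded when the call began, along the tool's axes at that moment; what a row does not reach only later rows make up. A row lasts 1/8 s, in which the tool goes at most 62.5 mm and 10.7 degrees, less where a joint would pass 70% of its speed; a pose out of reach is approached as far as the arm can. A call with a gripper value outside its range is refused whole. "hand" is the opening in per cent of the stroke, from 0 (shut) to 100 (fully open), set as the call begins (left out, the last holds). The fingers move at their own pace and stop on an object; "newtons" is the grip in N (left out, the last holds). Time passes only in rows, so rows that repeat a pose let the fingers close. It gives the time, the measured TCP pose, the force and the opening at its end, in the units of the state.
- get_state(): the state, without advancing time (a new reading comes with each control period).
- cams.camera(name): name is "side" or "top"; returns a dict with "img" (400x640x3 uint8, red, green, blue), "intrinsics" (3x3 intrinsics, pixels), "T" (4x4, takes a point from camera to world coordinates). Camera axes: x right, y up, looking along -z (the intrinsics and any distortion apply to the point x, -y, -z); pixel columns grow to the right and rows downward; lengths in m; the calibration is good to about 2 mm. A picture is of the moment at which its call begins. There is no depth.
- order.job_done(): hands the job in, once; it reports no verdict.
Trained networks look in the newest picture that a camera, given by its name, has taken for a name from the list of things; names that differ only in an ending like _2 or _b are one class to them, and where a whole thing is asked for, a point or a joint stands for the part that bears it (a point fixed in the world has none). Each returns a list of dicts, best first, with "conf" (0 to 1); they miss things now and then, are a little off and sometimes report something else, mostly with a low value. They report only what shows in the picture. A call takes as long as a camera call. They do not tell look-alikes from the thing itself.
- cams.spot_in(camera, thing): "box" ([left, top, right, bottom] in pixels, round what is visible of it).
- cams.outline_of(camera, thing): "pixels" (400x640 bool, what is visible of it) and "box" ([left, top, right, bottom] in pixels, round what is visible of it).
- cams.spot_point(camera, thing): "at" ([column, row] in pixels: a listed point, or the origin of a listed thing).
The state is a dict: "clock": time; "q": joint angles; "qd": joint speeds; "joint_torque": joint torques, N m; "ee_pos": TCP position; "orientation": TCP orientation; "contact_force": force on the tool from outside, world axes, zero at the start; "torque": the same for the moment, N m; "finger_gap": finger opening in m.
Only numpy, scipy, OpenCV 4.12 (cv2) and the standard library are available. Lean on these libraries where they do the work, as an engineer would, in place of code of your own. Each camera call takes 0.05 s, during which the arm holds its last target.

## Working session

There is one attempt and no reset: what is moved stays moved. The work goes in short steps, Python scripts to look and compute and a tool call to move; the robot and the scene stay as the last step left them, time stands still between calls to the robot, and variables do not carry over. Pictures are saved under pics/ and viewed, and the job is handed in when it is done.

Besides the shell and the picture viewer there is one more tool, called by a JSON object that holds its "name" and its "arguments". carry_out: Moves the arm, as the interface text tells. Its arguments: {"type":"object","properties":{"deltas":{"type":"array"},"hand":{"type":"number"},"newtons":{"type":"number"}},"required":["deltas"]}

```bash
mkdir -p pics; ls; python3 - <<'E'
from workcell import get_state, cams, order
import cv2, numpy as np
s=get_state(); print({k:(np.round(v,4).tolist()) for k,v in s.items()})
for c in ("side","top"):
    d=cams.camera(c); cv2.imwrite(f"pics/{c}0.png",d["img"][:,:,::-1]); print(c,np.round(d["intrinsics"],2).tolist(),np.round(d["T"],4).tolist(),[k for k in d])
E
```

```text
pics
{'clock': 0.0, 'q': [-1.3066, 0.4916, 1.5595, 0.0, 1.0917, -0.1056], 'qd': [-0.0003, -0.0004, 0.0019, -0.0016, 0.0005, 0.0007], 'joint_torque': [0.0029, -61.8444, -26.159, -0.0001, 0.004, -0.0], 'ee_pos': [0.2258, -0.5825, 0.2307], 'orientation': [0.983, 0.1838, -0.0, -0.0006], 'contact_force': [-0.69, 0.3333, -0.9038], 'torque': [0.0171, 0.0106, -0.0342], 'finger_gap': 0.0853}
side [[371.47, 0.0, 312.5], [0.0, 371.47, 194.65], [0.0, 0.0, 1.0]] [[-0.82, 0.4219, -0.3868, 0.1441], [-0.5723, -0.6052, 0.5534, 0.6121], [-0.0006, 0.6751, 0.7377, 0.8449], [0.0, 0.0, 0.0, 1.0]] ['img', 'intrinsics', 'T']
top [[503.04, 0.0, 314.75], [0.0, 503.04, 195.77], [0.0, 0.0, 1.0]] [[-0.0291, 0.9968, -0.0748, 0.4294], [-0.9992, -0.031, -0.0244, 0.0193], [-0.0266, 0.074, 0.9969, 1.4619], [0.0, 0.0, 0.0, 1.0]] ['img', 'intrinsics', 'T']
```

View pics/side0.png

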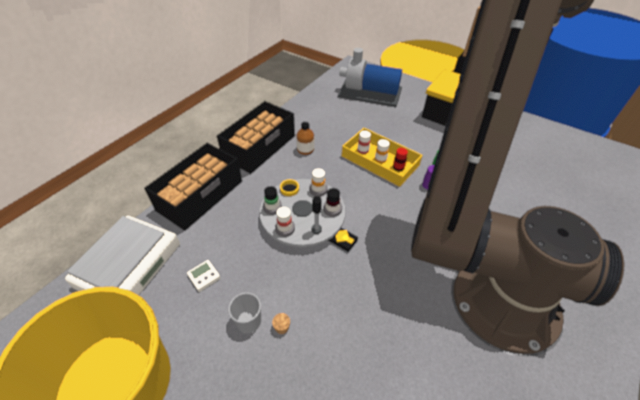

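View pics/top0.png

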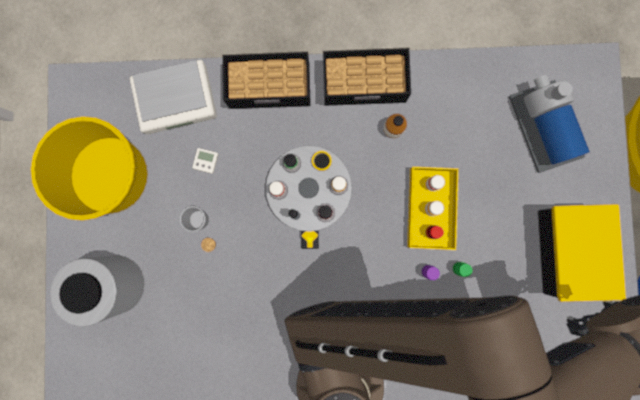

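```bash
cat > h.py <<'E'
from workcell import get_state, cams, order
import cv2, numpy as np
def ray(d,uv):
    K,T=d["intrinsics"],d["T"]
    v=np.array([(uv[0]-K[0,2])/K[0,0],-(uv[1]-K[1,2])/K[1,1],-1.])
    return T[:3,3],T[:3,:3]@v
def atz(d,uv,z):
    o,v=ray(d,uv); return (o+v*(z-o[2])/v[2])[:2]
def proj(d,p):
    K,T=d["intrinsics"],d["T"]; c=T[:3,:3].T@(np.asarray(p)-T[:3,3]); c=c*[1,-1,-1]
    return (K@c/c[2])[:2]
E
python3 - <<'E'
from h import *
Z=dict(red_jar=.005,white_jar1=.005,crate=0,carousel=0,axle=.042,well=.042,front_mark=.042,knob=.123,cup=0,bung=0,timer=0,amber_bottle=0)
for c in ("top","side"):
    d=cams.camera(c); 
    for n,z in Z.items():
        if c=="side" and n in("cup","bung","timer","amber_bottle"): continue
        r=cams.spot_point(c,n)
        for x in r[:4]: print(c,n,round(x["conf"],2),np.round(x["at"],1),np.round(atz(d,x["at"],z),4))
# top zoom
d=cams.camera("top");im=d["img"][:,:,::-1]
cv2.imwrite("pics/zoomA.png",cv2.resize(im[130:260,250:380],(780,600)[:1]+(600,) ,interpolation=cv2.INTER_CUBIC) if 0 else cv2.resize(im[135:260,250:480],None,fx=3.4,fy=3.4,interpolation=cv2.INTER_CUBIC))
d=cams.camera("side");im=d["img"][:,:,::-1]
cv2.imwrite("pics/zoomB.png",cv2.resize(im[120:260,240:430],None,fx=4,fy=4,interpolation=cv2.INTER_CUBIC))
print(get_state()["clock"])
E
```

```text
top red_jar 0.58 [456.2 269.4] [ 0.3156 -0.3425]
top red_jar 0.47 [429.6 271.8] [ 0.3109 -0.2667]
top white_jar1 0.72 [431.4 181.5] [ 0.5696 -0.2838]
top white_jar1 0.55 [435.3 209.2] [ 0.4891 -0.2913]
top carousel 0.55 [308.6 187.4] [0.5641 0.0722]
top axle 0.69 [309.4 189. ] [0.5556 0.0686]
top well 0.8 [317.4 161.8] [0.6326 0.0436]
top well 0.52 [308.4 216.6] [0.4775 0.0736]
top front_mark 0.75 [310.4 217.2] [0.4757 0.068 ]
top knob 0.73 [433.1 232.1] [ 0.424  -0.2575]
top knob 0.4 [291.6 214.2] [0.4825 0.1151]
top cup 0.71 [199.5 220.1] [0.4783 0.3939]
top bung 0.61 [212.1 243.7] [0.4085 0.3578]
top timer 0.61 [206.5 160.3] [0.6538 0.371 ]
top timer 0.55 [288.4 214. ] [0.4883 0.1333]
top amber_bottle 0.91 [391.8 128.4] [ 0.73   -0.1767]
side red_jar 0.82 [398.4 170.4] [ 0.4161 -0.2659]
side red_jar 0.57 [439.7 168.3] [ 0.3096 -0.3523]
side red_jar 0.46 [426.2 184.8] [ 0.3156 -0.2565]
side white_jar1 0.66 [362.  150.4] [ 0.5629 -0.2845]
side white_jar1 0.59 [379.2 162.1] [ 0.4863 -0.2656]
side white_jar1 0.27 [249.5 323. ] [0.4729 0.3982]
side crate 0.76 [380.3 160.1] [ 0.49   -0.2818]
side carousel 0.91 [302.8 213.9] [0.5666 0.0576]
side axle 0.7 [302.3 207.9] [0.5596 0.0681]
side well 0.72 [291.  189.9] [0.6283 0.0306]
side front_mark 0.63 [326.8 219.1] [0.4802 0.0623]
side knob 0.69 [315.3 206.1] [0.494  0.0991]
side knob 0.61 [374.9 159.7] [ 0.4532 -0.1443]
1.3
```

View pics/zoomA.png

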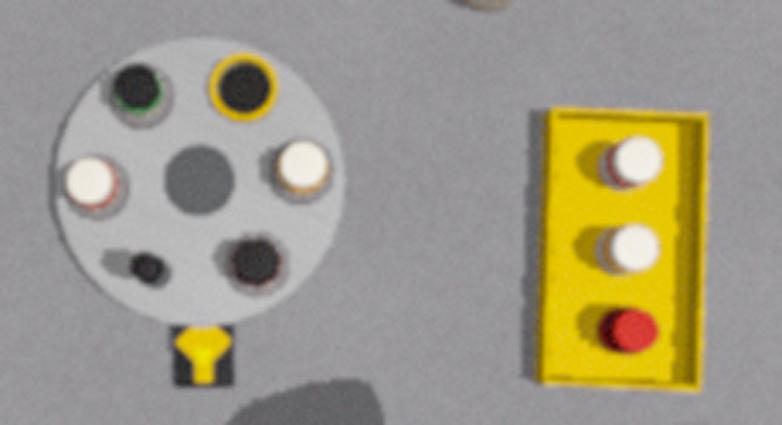

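View pics/zoomB.png

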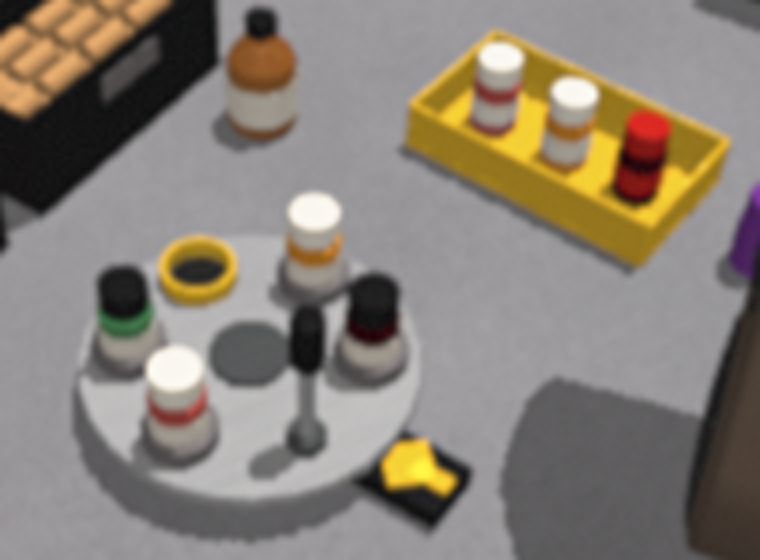

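```bash
cat >> h.py <<'E'
from scipy.optimize import least_squares
def cyl(x,y,r,z0,z1):
    a=np.linspace(0,2*np.pi,60,endpoint=False)
    return np.array([[x+r*np.cos(t),y+r*np.sin(t),z] for z in (z0,z1) for t in a])
def hullc(pts):
    h=cv2.convexHull(np.float32(pts)); m=cv2.moments(h); return np.array([m["m10"],m["m01"]])/m["m00"], m["m00"]
def fitcyl(d,mask,x0,r,z0,z1):
    ys,xs=np.nonzero(mask)
    px=np.concatenate([np.c_[xs+a,ys+b] for a in(-.5,.5) for b in(-.5,.5)])
    c,A=hullc(px)
    f=lambda p: hullc([proj(d,q) for q in cyl(p[0],p[1],r,z0,z1)])[0]-c
    s=least_squares(f,x0,diff_step=1e-3); A2=hullc([proj(d,q) for q in cyl(*s.x,r,z0,z1)])[1]
    return s.x,A,A2
def biggest(m,near=None):
    n,l,st,ce=cv2.connectedComponentsWithStats(m.astype(np.uint8),connectivity=8)
    k=1+np.argmax(st[1:,4]) if near is None else 1+np.argmin(np.hypot(*(ce[1:]-near).T)+1e3*(st[1:,4]<15))
    return l==k
E
python3 - <<'E'
from h import *
for c in("top","side"):
    d=cams.camera(c); hsv=cv2.cvtColor(d["img"],cv2.COLOR_RGB2HSV).astype(int); H,S,V=hsv[...,0],hsv[...,1],hsv[...,2]
    red=((H<8)|(H>172))&(S>150)&(V>110); yel=(H>20)&(H<35)&(S>140)&(V>110)
    e=proj(d,[.42,-.27,.065]); print(c,"red",fitcyl(d,biggest(red,e),[.42,-.27],.018,.055,.077))
    e=proj(d,[.63,.04,.05]); print(c,"collar",fitcyl(d,biggest(yel,e),[.63,.04],.029,.042,.058))
    e=proj(d,[.41,.07,.01]); m=biggest(yel,e); ys,xs=np.nonzero(m); print("ptr",xs.mean(),ys.mean(),m.sum(),[atz(d,(xs.mean(),ys.mean()),z) for z in(.0,.02,.04)])
    e=proj(d,[.49,.11,.15]); u,v=e.astype(int); print("knob est px",e); blk=(V<60)
    m=biggest(blk,e); print(m.sum(), fitcyl(d,m,[.49,.11],.012,.123,.168))
    e=proj(d,[.49,-.28,.03]); m=biggest(yel,e); ys,xs=np.nonzero(m)
    b=cv2.minAreaRect(np.float32(np.c_[xs,ys])); print("crate rect",b,[np.round(atz(d,p,.046),4) for p in cv2.boxPoints(b)])
E
```

```text
top red (array([ 0.42463608, -0.27645353]), 132.5, 157.7870186008513)
top collar (array([0.63488665, 0.0330605 ]), 318.5, 343.7959086538758)
ptr 309.28323699421964 237.7456647398844 173 [array([0.4176305 , 0.07440247]), array([0.41779142, 0.07364813]), array([0.41795235, 0.07289379])]
knob est px [292.74179035 210.89044549]
42 (array([0.48300263, 0.10986956]), 54.5, 78.31131512229331)
crate rect ((432.5441589355469, 207.86605834960938), (48.468788146972656, 81.56481170654297), 1.5481576919555664) [array([ 0.3817, -0.1997]), array([ 0.6102, -0.2156]), array([ 0.6021, -0.3511]), array([ 0.3743, -0.3336])]
side red (array([ 0.42383478, -0.27974334]), 100.0, 129.86904261773452)
side collar (array([0.63497177, 0.03130298]), 260.0, 292.4922719479073)
ptr 343.5689655172414 236.76436781609195 174 [array([0.42464312, 0.05941854]), array([0.41800255, 0.07250054]), array([0.41136198, 0.08558255])]
knob est px [314.16583786 202.44684808]
127 (array([0.48402   , 0.10981011]), 138.5, 169.09102935087867)
crate rect ((380.4000244140625, 155.20001220703125), (76.02630615234375, 37.565940856933594), 26.56505012512207) [array([ 0.5948, -0.1767]), array([ 0.6417, -0.3629]), array([ 0.3693, -0.3315]), array([ 0.3492, -0.1638])]
```

```bash
cat >> h.py <<'E'
from scipy.spatial.transform import Rotation as Ro
def delta(targets):
    s=get_state(); R=Ro.from_quat(s["orientation"]); p0=np.array(s["ee_pos"])
    x=R.as_matrix()[:,0]; print("clk",round(s["clock"],3),"pos",np.round(p0,4),"yaw",round(np.degrees(np.arctan2(x[1],x[0])),2),"gap",round(s["finger_gap"],4),"F",np.round(s["contact_force"],2),"q",np.round(s["q"],2))
    for x,y,z,yaw in targets:
        Rt=Ro.from_euler("z",yaw,degrees=True)*Ro.from_euler("x",180,degrees=True)
        print(np.round(np.r_[R.inv().apply(np.array([x,y,z])-p0),(R.inv()*Rt).as_rotvec(degrees=True)],4).tolist())
E
python3 - <<'E'
from h import *
delta([(.424,-.278,.16,-4),(.424,-.278,.046,-4)])
E
```

```text
clk 1.4 pos [ 0.2259 -0.5828  0.2314] yaw 21.19 gap 0.0857 F [ 0.26 -0.35 -0.59] q [-1.31  0.49  1.56  0.    1.09 -0.11]
[0.2948, -0.2126, 0.0713, 0.0072, -0.0023, 25.1859]
[0.2948, -0.2126, 0.1853, 0.0072, -0.0023, 25.1859]
```

{"name": "carry_out", "arguments": {"deltas": [[0.03,-0.021,0,0,0,2.5],[0.07,-0.05,0,0,0,6],[0.11,-0.08,0,0,0,10],[0.15,-0.108,0,0,0,13],[0.19,-0.137,0,0,0,16],[0.23,-0.166,0.01,0,0,20],[0.265,-0.191,0.03,0,0,23],[0.285,-0.206,0.05,0,0,25.2],[0.295,-0.2126,0.07,0,0,25.2],[0.295,-0.2126,0.07,0,0,25.2]], "hand": 75, "newtons": 40}}

```text
clock: 2.65
ee_pos: [0.4241, -0.2771, 0.1605]
orientation: [0.999, -0.034, -0.001, -0.001]
contact_force: [-0.0, 0.1, -0.2]
finger_gap: 0.0642
```

```bash
python3 - <<'E'
from h import *
delta([(.424,-.278,.046,-4)])
d=cams.camera("side");im=d["img"][:,:,::-1]
cv2.imwrite("pics/s1.png",cv2.resize(im[80:230,280:480],None,fx=3.5,fy=3.5,interpolation=cv2.INTER_CUBIC))
E
```

```text
clk 2.65 pos [ 0.4241 -0.2771  0.1605] yaw -3.93 gap 0.0642 F [-0.04  0.11 -0.18] q [-0.71  0.42  1.92 -0.    0.8   0.93]
[0.0002, 0.001, 0.1145, -0.0703, 0.1009, 0.0704]
```

View pics/s1.png

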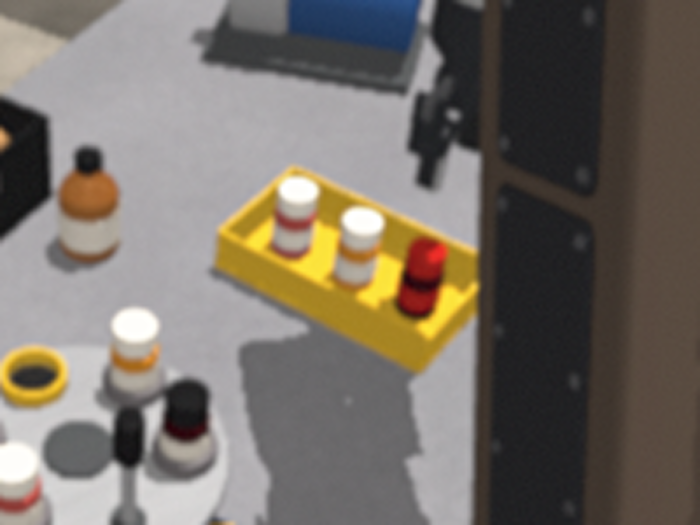

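{"name": "carry_out", "arguments": {"deltas": [[0,0.001,0.02,0,0,0],[0,0.001,0.045,0,0,0],[0,0.001,0.07,0,0,0],[0,0.001,0.09,0,0,0],[0,0.001,0.105,0,0,0],[0,0.001,0.1145,0,0,0],[0,0.001,0.1145,0,0,0]]}}

```text
clock: 3.58
ee_pos: [0.424, -0.2791, 0.0467]
orientation: [0.999, -0.035, -0.0, -0.0]
contact_force: [0.2, -0.2, 0.3]
finger_gap: 0.0637
```

{"name": "carry_out", "arguments": {"deltas": [[0,0,0,0,0,0],[0,0,0,0,0,0],[0,0,0,0,0,0],[0,0,0,0,0,0],[0,0,0,0,0,0]], "hand": 20, "newtons": 40}}

```text
clock: 4.2
ee_pos: [0.4244, -0.2791, 0.0477]
orientation: [0.999, -0.035, 0.001, 0.001]
contact_force: [0.6, 0.4, 5.8]
finger_gap: 0.0369
```

```bash
python3 - <<'E'
from h import *
delta([(.424,-.278,.16,-4)])
d=cams.camera("side");im=d["img"][:,:,::-1]
cv2.imwrite("pics/s2.png",cv2.resize(im[80:230,280:480],None,fx=3.5,fy=3.5,interpolation=cv2.INTER_CUBIC))
E
```

```text
clk 4.2 pos [ 0.4244 -0.2791  0.0477] yaw -4.01 gap 0.0369 F [0.63 0.37 5.77] q [-0.71  0.6   2.01 -0.    0.53  0.93]
[-0.0004, -0.001, -0.1123, 0.0554, -0.071, -0.0052]
```

View pics/s2.png

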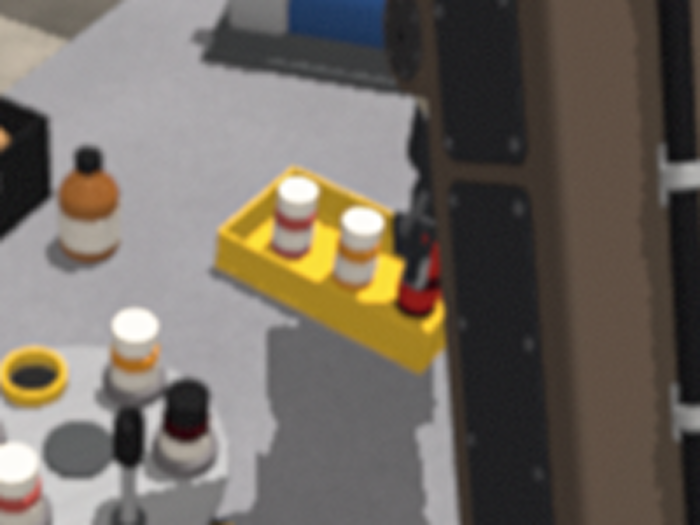

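{"name": "carry_out", "arguments": {"deltas": [[0,0,-0.01,0,0,0],[0,0,-0.025,0,0,0],[0,0,-0.05,0,0,0],[0,0,-0.08,0,0,0],[0,0,-0.11,0,0,0],[0,0,-0.135,0,0,0],[0,0,-0.15,0,0,0],[0,0,-0.155,0,0,0]]}}

```text
clock: 5.25
ee_pos: [0.4241, -0.2789, 0.2028]
orientation: [0.999, -0.035, 0.001, 0.0]
contact_force: [-0.3, -0.0, -2.0]
finger_gap: 0.037
```

```bash
python3 - <<'E'
from h import *
delta([(.635,.032,.2,63)])
E
```

```text
clk 5.25 pos [ 0.4241 -0.2789  0.2028] yaw -4.01 gap 0.037 F [-0.3  -0.02 -2.02] q [-0.71  0.36  1.88 -0.    0.9   0.93]
[0.1886, -0.3249, 0.0027, 0.0804, -0.0266, -67.0137]
```

{"name": "carry_out", "arguments": {"deltas": [[0.01,-0.018,0,0,0,-4],[0.03,-0.05,0,0,0,-12],[0.055,-0.095,0,0,0,-20],[0.08,-0.14,0,0,0,-29],[0.107,-0.185,0,0,0,-38],[0.133,-0.23,0,0,0,-47],[0.157,-0.27,0,0,0,-55],[0.175,-0.302,0,0,0,-62],[0.185,-0.319,0,0,0,-66],[0.1886,-0.325,0.002,0,0,-67]]}}

```text
clock: 6.5
ee_pos: [0.635, 0.033, 0.1987]
orientation: [0.852, 0.523, -0.001, -0.0]
contact_force: [-0.6, 0.3, -1.2]
finger_gap: 0.037
```

{"name": "carry_out", "arguments": {"deltas": [[0,0,0.01,0,0,0],[0,0,0.03,0,0,0],[0,0,0.05,0,0,0],[0,0,0.06,0,0,0],[0,0,0.06,0,0,0]]}}

```text
clock: 7.12
ee_pos: [0.6345, 0.0315, 0.1391]
orientation: [0.853, 0.522, -0.001, -0.0]
contact_force: [-0.6, 0.3, -2.0]
finger_gap: 0.0368
```

```bash
python3 - <<'E'
from h import *
delta([(.635,.032,.12,63)])
for c,(a,b,e,f) in dict(side=(130,260,240,390),top=(130,260,250,380)).items():
    d=cams.camera(c);im=d["img"][:,:,::-1]
    cv2.imwrite(f"pics/{c}3.png",cv2.resize(im[a:b,e:f],None,fx=4.5,fy=4.5,interpolation=cv2.INTER_CUBIC))
    hsv=cv2.cvtColor(d["img"],cv2.COLOR_RGB2HSV).astype(int); H,S,V=hsv[...,0],hsv[...,1],hsv[...,2]
    yel=(H>20)&(H<35)&(S>140)&(V>110)
    m=biggest(yel,proj(d,[.635,.032,.05])); print(c,m.sum(), proj(d,[.635,.032,.05]))
E
```

```text
clk 7.125 pos [0.6345 0.0315 0.1391] yaw 62.92 gap 0.0368 F [-0.62  0.33 -2.  ] q [-0.05  0.6   1.62 -0.    0.91  0.42]
[0.0007, 0.0003, 0.0191, -0.0753, 0.0399, -0.0804]
side 169 [288.78268052 187.38376761]
top 3451 [321.41685966 160.4118861 ]
```

View pics/side3.png

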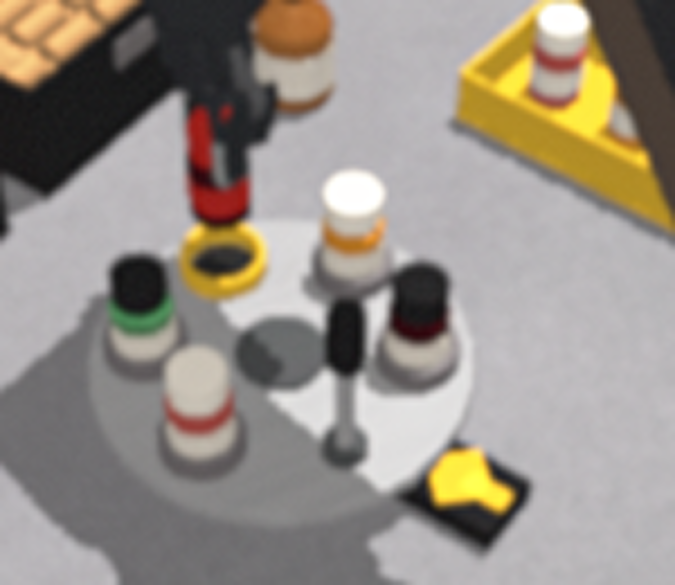

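View pics/top3.png

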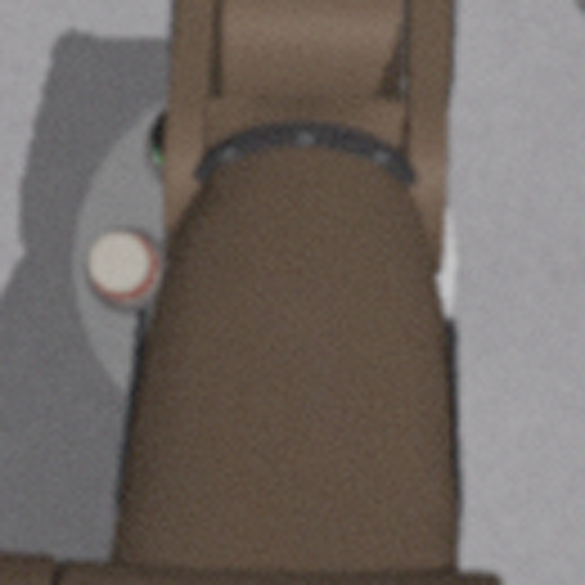

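```bash
python3 - <<'E'
from h import *
d=cams.camera("side");im=d["img"][:,:,::-1].copy()
s=8; a,b,e,f=145,200,265,320
z=cv2.resize(im[a:b,e:f],None,fx=s,fy=s,interpolation=cv2.INTER_CUBIC)
def dr(pts,col):
    p=np.array([proj(d,q) for q in pts]); p=((p-[e,a])+.5)*s
    cv2.polylines(z,[cv2.convexHull(np.int32(p))],True,col,1)
x,y=.6345,.0315
dr(cyl(x,y,.02,.096,.096+.047),(255,255,255)); dr(cyl(x,y,.018,.096+.05,.096+.072),(255,255,0))
dr(cyl(.635,.032,.029,.042,.058),(255,0,255)); dr(cyl(.635,.032,.0235,.058,.058),(255,0,255))
cv2.imwrite("pics/ov3.png",z)
E
```

```text
(no output)
```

View pics/ov3.png

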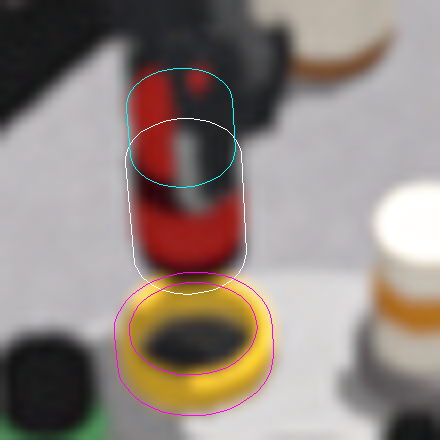

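```bash
python3 - <<'E'
from h import *
d=cams.camera("side")
im=cv2.imread("pics/side0.png")
s=8; a,b,e,f=140,195,372,427
z=cv2.resize(im[a:b,e:f],None,fx=s,fy=s,interpolation=cv2.INTER_CUBIC)
def dr(pts,col):
    p=np.array([proj(d,q) for q in pts]); p=((p-[e,a])+.5)*s
    cv2.polylines(z,[cv2.convexHull(np.int32(p))],True,col,1)
x,y=.4242,-.278
dr(cyl(x,y,.02,.005,.005+.047),(255,255,255)); dr(cyl(x,y,.018,.005+.05,.005+.072),(255,255,0))
cv2.imwrite("pics/ov0.png",z)
E
```

```text
(no output)
```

View pics/ov0.png

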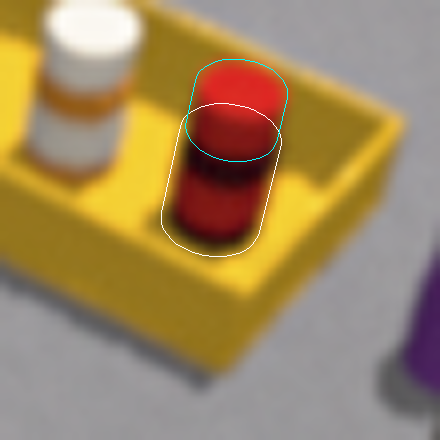

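{"name": "carry_out", "arguments": {"deltas": [[0.0005,0,0.008,0,0,0],[0.0005,0,0.018,0,0,0],[0.0005,0,0.026,0,0,0],[0.0005,0,0.034,0,0,0],[0.0005,0,0.04,0,0,0],[0.0005,0,0.044,0,0,0],[0.0005,0,0.044,0,0,0]]}}

```text
clock: 8.2
ee_pos: [0.6351, 0.0325, 0.0956]
orientation: [0.853, 0.522, -0.0, -0.0]
contact_force: [-0.2, 0.4, -2.1]
finger_gap: 0.0373
```

```bash
python3 - <<'E'
from h import *
delta([(.635,.032,.085,63)])
d=cams.camera("side");im=d["img"][:,:,::-1]
cv2.imwrite("pics/side4.png",cv2.resize(im[145:215,255:340],None,fx=7,fy=7,interpolation=cv2.INTER_CUBIC))
E
```

```text
clk 8.2 pos [0.6351 0.0325 0.0956] yaw 62.99 gap 0.0373 F [-0.21  0.43 -2.06] q [-0.05  0.66  1.66 -0.    0.83  0.42]
[-0.0005, 0.0001, 0.0106, -0.0117, 0.0112, -0.0123]
```

View pics/side4.png

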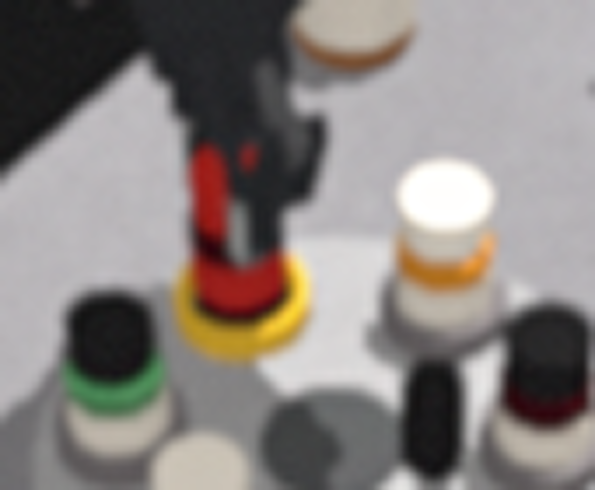

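{"name": "carry_out", "arguments": {"deltas": [[0,0,0.003,0,0,0],[0,0,0.005,0,0,0],[0,0,0.007,0,0,0],[0,0,0.009,0,0,0],[0,0,0.009,0,0,0]]}}

```text
clock: 8.88
ee_pos: [0.6351, 0.0325, 0.0866]
orientation: [0.853, 0.522, -0.0, -0.0]
contact_force: [-0.0, 0.9, -2.3]
finger_gap: 0.0373
```

{"name": "carry_out", "arguments": {"deltas": [[0,0,0.0007,0,0,0],[0,0,0.0014,0,0,0],[0,0,0.002,0,0,0],[0,0,0.002,0,0,0]]}}

```text
clock: 9.38
ee_pos: [0.6352, 0.0326, 0.0849]
orientation: [0.853, 0.522, 0.0, 0.0]
contact_force: [0.7, 0.3, -0.8]
finger_gap: 0.0368
```

{"name": "carry_out", "arguments": {"deltas": [[0,0,0.0005,0,0,0],[0,0,0.001,0,0,0],[0,0,0.001,0,0,0]]}}

```text
clock: 9.75
ee_pos: [0.6353, 0.0326, 0.0847]
orientation: [0.853, 0.522, 0.0, 0.0]
contact_force: [-2.1, 1.3, 7.9]
finger_gap: 0.0371
```

{"name": "carry_out", "arguments": {"deltas": [[0,0,0,0,0,0],[0,0,0,0,0,0],[0,0,0,0,0,0],[0,0,0,0,0,0]], "hand": 65}}

```text
clock: 10.25
ee_pos: [0.6352, 0.0325, 0.0837]
orientation: [0.853, 0.522, -0.0, -0.0]
contact_force: [0.3, -0.0, 0.8]
finger_gap: 0.0555
```

{"name": "carry_out", "arguments": {"deltas": [[0,0,-0.01,0,0,0],[0,0,-0.03,0,0,0],[0,0,-0.06,0,0,0],[0,0,-0.1,0,0,0],[0,0,-0.14,0,0,0],[0,0,-0.165,0,0,0],[0,0,-0.175,0,0,0]]}}

```text
clock: 11.12
ee_pos: [0.6354, 0.0326, 0.2609]
orientation: [0.853, 0.522, 0.001, 0.001]
contact_force: [0.1, -0.5, 0.3]
finger_gap: 0.0555
```

```bash
python3 - <<'E'
from h import *
delta([(.484,.11,.22,63)])
d=cams.camera("side");im=d["img"][:,:,::-1].copy()
cv2.imwrite("pics/side5.png",cv2.resize(im[145:260,245:360],None,fx=5,fy=5,interpolation=cv2.INTER_CUBIC))
hsv=cv2.cvtColor(d["img"],cv2.COLOR_RGB2HSV).astype(int); H,S,V=hsv[...,0],hsv[...,1],hsv[...,2]
red=((H<8)|(H>172))&(S>150)&(V>110); yel=(H>20)&(H<35)&(S>140)&(V>110)
print("red",fitcyl(d,biggest(red,proj(d,[.635,.033,.1])),[.63,.03],.018,.092,.114))
m=biggest(V<60,proj(d,[.484,.11,.145])); print(fitcyl(d,m,[.484,.11],.012,.123,.168))
E
```

```text
clk 11.125 pos [0.6354 0.0326 0.2609] yaw 62.99 gap 0.0555 F [ 0.09 -0.46  0.34] q [-0.05  0.48  1.49 -0.    1.16  0.42]
[0.0002, -0.1701, 0.0404, 0.1453, -0.0597, -0.0105]
red (array([0.63320908, 0.03342734]), 131.5, 158.3374265921302)
(array([0.4842986 , 0.10923883]), 130.0, 168.97716151643544)
```

View pics/side5.png

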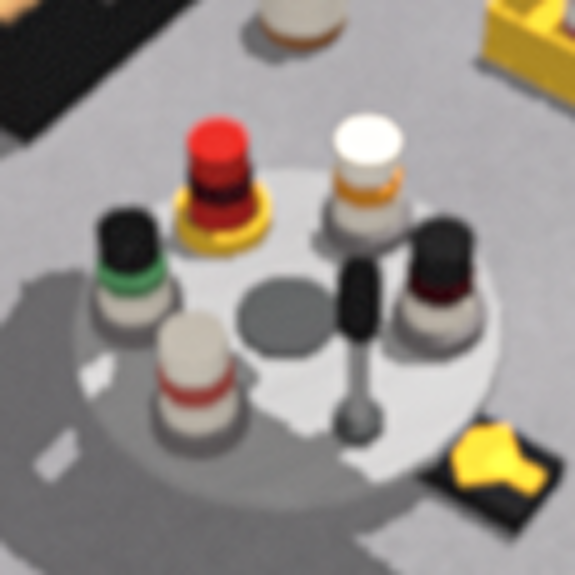

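{"name": "carry_out", "arguments": {"deltas": [[0,-0.012,0,0,0,0],[0,-0.04,0,0,0,0],[0,-0.075,0,0,0,0],[0,-0.11,0,0,0,0],[0,-0.14,0,0,0,0],[0,-0.16,0.005,0,0,0],[0,-0.1698,0.02,0,0,0],[0,-0.1698,0.04,0,0,0],[0,-0.1698,0.05,0,0,0],[0,-0.1698,0.05,0,0,0]]}}

```text
clock: 12.42
ee_pos: [0.4833, 0.1097, 0.2079]
orientation: [0.853, 0.522, -0.001, -0.0]
contact_force: [0.0, -0.1, 0.5]
finger_gap: 0.0556
```

```bash
python3 - <<'E'
from h import *
delta([(.484,.1095,.13,63)])
d=cams.camera("side");im=d["img"][:,:,::-1].copy()
cv2.imwrite("pics/side6.png",cv2.resize(im[130:260,245:375],None,fx=4.5,fy=4.5,interpolation=cv2.INTER_CUBIC))
E
```

```text
clk 12.425 pos [0.4833 0.1097 0.2079] yaw 62.99 gap 0.0556 F [ 0.04 -0.13  0.49] q [ 0.09  0.34  1.9  -0.    0.91  0.56]
[0.0002, 0.0008, 0.0779, -0.0985, 0.0674, -0.0121]
```

View pics/side6.png

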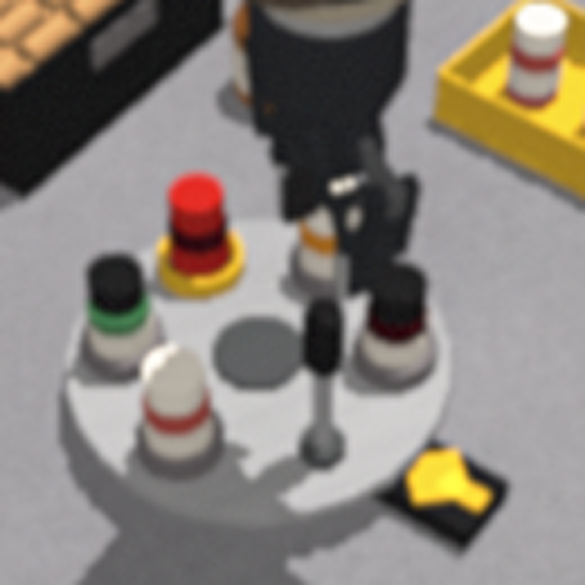

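{"name": "carry_out", "arguments": {"deltas": [[0,0.0005,0.01,0,0,0],[0,0.0005,0.025,0,0,0],[0,0.0005,0.04,0,0,0],[0,0.0005,0.055,0,0,0],[0,0.0005,0.068,0,0,0],[0,0.0005,0.076,0,0,0],[0,0.0005,0.077,0,0,0]]}}

```text
clock: 13.35
ee_pos: [0.4843, 0.1094, 0.1314]
orientation: [0.853, 0.522, -0.0, -0.0]
contact_force: [0.0, 0.6, 0.3]
finger_gap: 0.0558
```

{"name": "carry_out", "arguments": {"deltas": [[0,0,0,0,0,0],[0,0,0,0,0,0],[0,0,0,0,0,0],[0,0,0,0,0,0]], "hand": 5, "newtons": 30}}

```text
clock: 13.85
ee_pos: [0.4837, 0.1097, 0.1324]
orientation: [0.853, 0.522, -0.0, -0.0]
contact_force: [-5.5, 3.1, 5.2]
finger_gap: 0.0234
```

```bash
python3 - <<'E'
from h import *
ax=np.array([.5595,.071]); s=get_state(); p=np.array(s["ee_pos"]); v=p[:2]-ax; a0=np.degrees(np.arctan2(v[1],v[0])); print("r",np.hypot(*v),"ang",a0)
r=.085
delta([(ax[0]+r*np.cos(np.radians(a)),ax[1]+r*np.sin(np.radians(a)),p[2],63) for a in (150,145,140,135,130,125,120)])
d=cams.camera("side");im=d["img"][:,:,::-1].copy()
cv2.imwrite("pics/side7.png",cv2.resize(im[130:260,245:375],None,fx=4.5,fy=4.5,interpolation=cv2.INTER_CUBIC))
E
```

```text
r 0.08507120842054162 ang 152.9397983926909
clk 13.85 pos [0.4837 0.1097 0.1324] yaw 62.99 gap 0.0234 F [-5.48  3.12  5.16] q [0.09 0.45 1.98 0.   0.72 0.56]
[0.0044, 0.0002, -0.0, -0.0398, 0.004, -0.0128]
[0.0117, 0.0009, -0.0, -0.0398, 0.004, -0.0128]
[0.019, 0.0022, -0.0, -0.0398, 0.004, -0.0128]
[0.0262, 0.0042, -0.0, -0.0398, 0.004, -0.0128]
[0.0331, 0.0068, -0.0, -0.0398, 0.004, -0.0128]
[0.0398, 0.01, -0.0, -0.0398, 0.004, -0.0128]
[0.0462, 0.0138, -0.0, -0.0398, 0.004, -0.0128]
```

View pics/side7.png

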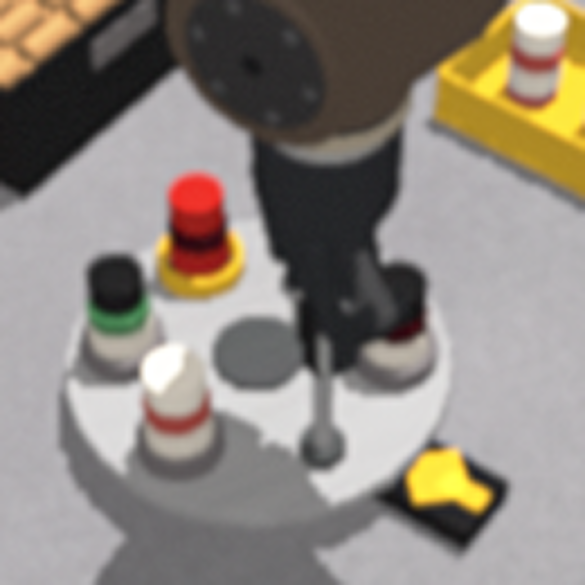

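{"name": "carry_out", "arguments": {"deltas": [[0.0015,0,0,0,0,0],[0.0045,0.0001,0,0,0,0],[0.0089,0.0005,0,0,0,0],[0.0133,0.001,0,0,0,0],[0.0177,0.0019,0,0,0,0],[0.022,0.0029,0,0,0,0],[0.0263,0.0042,0,0,0,0],[0.0305,0.0057,0,0,0,0],[0.0347,0.0074,0,0,0,0],[0.0387,0.0093,0,0,0,0]]}}

```text
clock: 15.15
ee_pos: [0.5101, 0.14, 0.1324]
orientation: [0.853, 0.522, 0.0, -0.0]
contact_force: [-3.1, 1.1, 5.5]
finger_gap: 0.0231
```

```bash
cat >> h.py <<'E'
def arc(c,phis,ax=(.5595,.071),R=.085):
    # c: commanded xy now; rows in tool axes at yaw 63
    ax=np.array(ax); s=get_state(); v=np.array(s["ee_pos"])[:2]-ax
    print("clk",s["clock"],"pos",np.round(s["ee_pos"],4),"r",round(np.hypot(*v),4),"phi",round(153-np.degrees(np.arctan2(v[1],v[0])),2),"F",np.round(s["contact_force"],1),"gap",s["finger_gap"])
    u=v/np.hypot(*v); F=np.array(s["contact_force"])[:2]; print("F radial",round(F@u,2),"tang cw",round(F@[u[1],-u[0]],2))
    t=np.radians(63); X=np.array([np.cos(t),np.sin(t)]); Y=np.array([np.sin(t),-np.cos(t)])
    for p in phis:
        a=np.radians(153-p); d=ax+R*np.array([np.cos(a),np.sin(a)])-c
        print(p,[round(float(d@X),4),round(float(d@Y),4)])
E
python3 - <<'E'
from h import *
s=get_state(); arc(np.array(s["ee_pos"])[:2],[30,33])
for c,(a,b,e,f) in dict(side=(130,260,245,375),top=(130,260,250,380)).items():
    d=cams.camera(c);im=d["img"][:,:,::-1]
    cv2.imwrite(f"pics/{c}8.png",cv2.resize(im[a:b,e:f],None,fx=4.5,fy=4.5,interpolation=cv2.INTER_CUBIC))
E
```

```text
clk 15.15 pos [0.5101 0.14   0.1324] r 0.0849 phi 27.39 F [-3.1  1.1  5.5] gap 0.023125703406828013
F radial 2.65 tang cw -1.86
30 [0.0034, 0.0018]
33 [0.0072, 0.0041]
```

View pics/side8.png

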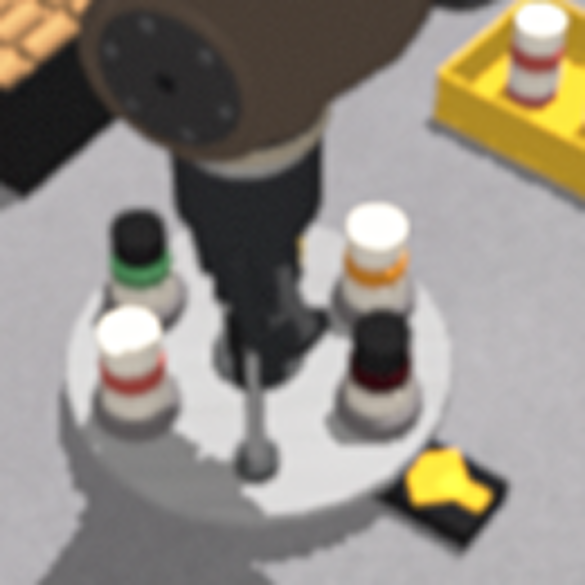

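```bash
python3 - <<'E'
from h import *
def c(p):
    a=np.radians(153-p); return np.array([.5595,.071])+.085*np.array([np.cos(a),np.sin(a)])
arc(c(27),range(30,58,3)); arc(c(57),range(60,88,3)); arc(c(87),range(90,118,3)); 
E
```

```text
clk 15.25 pos [0.5105 0.1403 0.1324] r 0.0848 phi 27.72 F [-1.1  5.7  5.8] gap 0.02311612852367491
F radial 5.28 tang cw 2.36
30 [0.0039, 0.0021]
33 [0.0077, 0.0044]
36 [0.0114, 0.007]
39 [0.0149, 0.0097]
42 [0.0183, 0.0126]
45 [0.0215, 0.0156]
48 [0.0246, 0.0189]
51 [0.0275, 0.0222]
54 [0.0302, 0.0258]
57 [0.0327, 0.0294]
clk 15.25 pos [0.5105 0.1403 0.1324] r 0.0848 phi 27.72 F [-1.1  5.7  5.8] gap 0.02311612852367491
F radial 5.28 tang cw 2.36
60 [0.0023, 0.0038]
63 [0.0044, 0.0077]
66 [0.0064, 0.0117]
69 [0.0081, 0.0158]
72 [0.0096, 0.02]
75 [0.0108, 0.0243]
78 [0.0119, 0.0286]
81 [0.0127, 0.033]
84 [0.0132, 0.0374]
87 [0.0136, 0.0418]
clk 15.25 pos [0.5105 0.1403 0.1324] r 0.0848 phi 27.72 F [-1.1  5.7  5.8] gap 0.02311612852367491
F radial 5.28 tang cw 2.36
90 [0.0001, 0.0044]
93 [-0.0, 0.0089]
96 [-0.0003, 0.0133]
99 [-0.0009, 0.0177]
102 [-0.0017, 0.0221]
105 [-0.0028, 0.0264]
108 [-0.004, 0.0307]
111 [-0.0055, 0.0349]
114 [-0.0072, 0.039]
117 [-0.0091, 0.043]
```

{"name": "carry_out", "arguments": {"deltas": [[0.0039,0.0021,0,0,0,0],[0.0077,0.0044,0,0,0,0],[0.0114,0.007,0,0,0,0],[0.0149,0.0097,0,0,0,0],[0.0183,0.0126,0,0,0,0],[0.0215,0.0156,0,0,0,0],[0.0246,0.0189,0,0,0,0],[0.0275,0.0222,0,0,0,0],[0.0302,0.0258,0,0,0,0],[0.0327,0.0294,0,0,0,0]]}}

```text
clock: 16.5
ee_pos: [0.5516, 0.1554, 0.1324]
orientation: [0.853, 0.522, 0.0, 0.0]
contact_force: [-1.1, -1.4, 4.8]
finger_gap: 0.0234
```

{"name": "carry_out", "arguments": {"deltas": [[0.0023,0.0038,0,0,0,0],[0.0044,0.0077,0,0,0,0],[0.0064,0.0117,0,0,0,0],[0.0081,0.0158,0,0,0,0],[0.0096,0.02,0,0,0,0],[0.0108,0.0243,0,0,0,0],[0.0119,0.0286,0,0,0,0],[0.0127,0.033,0,0,0,0],[0.0132,0.0374,0,0,0,0],[0.0136,0.0418,0,0,0,0]]}}

```text
clock: 17.75
ee_pos: [0.5947, 0.148, 0.1324]
orientation: [0.853, 0.522, -0.0, 0.0]
contact_force: [-3.3, -3.2, 5.7]
finger_gap: 0.0231
```

```bash
python3 - <<'E'
from h import *
arc(np.array(get_state()["ee_pos"])[:2],[90])
d=cams.camera("side");im=d["img"][:,:,::-1]
cv2.imwrite("pics/side9.png",cv2.resize(im[130:260,245:375],None,fx=4.5,fy=4.5,interpolation=cv2.INTER_CUBIC))
E
```

```text
clk 17.75 pos [0.5947 0.148  0.1324] r 0.0847 phi 87.58 F [-3.3 -3.2  5.7] gap 0.023103026273391242
F radial -4.33 tang cw -1.69
90 [0.0004, 0.0036]
```

View pics/side9.png

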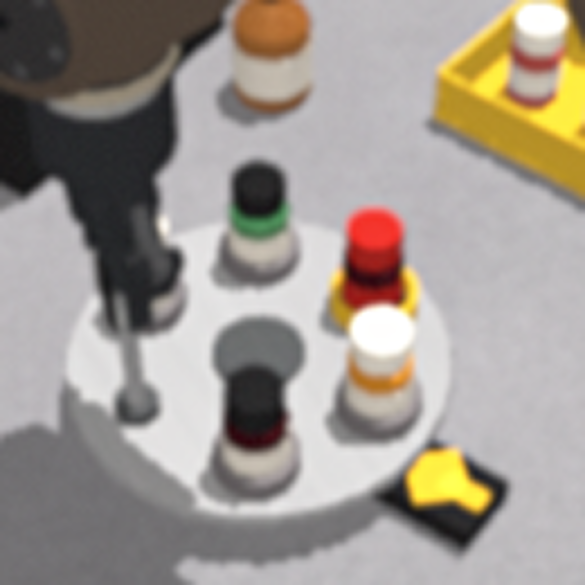

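{"name": "carry_out", "arguments": {"deltas": [[0.0001,0.0044,0,0,0,0],[0,0.0089,0,0,0,0],[-0.0003,0.0133,0,0,0,0],[-0.0009,0.0177,0,0,0,0],[-0.0017,0.0221,0,0,0,0],[-0.0028,0.0264,0,0,0,0],[-0.004,0.0307,0,0,0,0],[-0.0055,0.0349,0,0,0,0],[-0.0072,0.039,0,0,0,0],[-0.0091,0.043,0,0,0,0]]}}

```text
clock: 19.05
ee_pos: [0.6284, 0.1204, 0.1324]
orientation: [0.853, 0.522, -0.001, 0.0]
contact_force: [-5.8, -2.9, 6.9]
finger_gap: 0.0231
```

```bash
python3 - <<'E'
from h import *
def c(p):
    a=np.radians(153-p); return np.array([.5595,.071])+.085*np.array([np.cos(a),np.sin(a)])
arc(c(117),list(range(120,145,3))+[146,148])
E
```

```text
clk 19.05 pos [0.6284 0.1204 0.1324] r 0.0847 phi 117.36 F [-5.8 -2.9  6.9] gap 0.02305342748778639
F radial -6.44 tang cw -1.0
120 [-0.0021, 0.0039]
123 [-0.0044, 0.0077]
126 [-0.007, 0.0114]
129 [-0.0097, 0.0149]
132 [-0.0126, 0.0183]
135 [-0.0156, 0.0215]
138 [-0.0189, 0.0246]
141 [-0.0222, 0.0275]
144 [-0.0258, 0.0302]
146 [-0.0282, 0.0319]
148 [-0.0307, 0.0335]
```

{"name": "carry_out", "arguments": {"deltas": [[-0.0021,0.0039,0,0,0,0],[-0.0044,0.0077,0,0,0,0],[-0.007,0.0114,0,0,0,0],[-0.0097,0.0149,0,0,0,0],[-0.0126,0.0183,0,0,0,0],[-0.0156,0.0215,0,0,0,0],[-0.0189,0.0246,0,0,0,0],[-0.0222,0.0275,0,0,0,0],[-0.025,0.0297,0,0,0,0],[-0.0265,0.0308,0,0,0,0]]}}

```text
clock: 20.3
ee_pos: [0.6434, 0.0831, 0.1324]
orientation: [0.853, 0.522, -0.001, -0.0]
contact_force: [-7.4, -0.1, 7.0]
finger_gap: 0.0232
```

```bash
python3 - <<'E'
from h import *
arc(np.array(get_state()["ee_pos"])[:2],[150,153,154])
for c in("side","top"):
    d=cams.camera(c);im=d["img"][:,:,::-1]
    a,e=(130,245) if c=="side" else (135,250)
    cv2.imwrite(f"pics/{c}10.png",cv2.resize(im[a:a+125,e:e+125],None,fx=4.5,fy=4.5,interpolation=cv2.INTER_CUBIC))
    hsv=cv2.cvtColor(d["img"],cv2.COLOR_RGB2HSV).astype(int); H,S,V=hsv[...,0],hsv[...,1],hsv[...,2]
    red=((H<8)|(H>172))&(S>150)&(V>110)
    print(c,"red",fitcyl(d,biggest(red,proj(d,[.48,.07,.1])),[.48,.07],.018,.092,.114))
    for n,z in (("front_mark",.042),("axle",.042),("carousel",0),("well",.042)):
        for x in cams.spot_point(c,n)[:2]: print(c,n,round(x["conf"],2),x["at"],np.round(atz(d,x["at"],z),4))
E
```

```text
clk 20.3 pos [0.6434 0.0831 0.1324] r 0.0848 phi 144.79 F [-7.4 -0.1  7. ] gap 0.02315012382187971
F radial -7.39 tang cw -0.92
150 [-0.0064, 0.0043]
153 [-0.0103, 0.0065]
154 [-0.0116, 0.0071]
side red (array([0.47600968, 0.05874841]), 158.0, 184.3976663975045)
side front_mark 0.73 [324.2, 216.9] [0.4905 0.0599]
side axle 0.58 [303.7, 206.9] [0.5586 0.0628]
side carousel 0.68 [302.5, 215.1] [0.5646 0.0618]
side well 0.96 [329.6, 218.6] [0.4749 0.0564]Traceback (most recent call last):
  File "<stdin>", line 9, in <module>
  File "h.py", line 27, in biggest
    k=1+np.argmax(st[1:,4]) if near is None else 1+np.argmin(np.hypot(*(ce[1:]-near).T)+1e3*(st[1:,4]<15))
                                                   ~~~~~~~~~^^^^^^^^^^^^^^^^^^^^^^^^^^^^^^^^^^^^^^^^^^^^^^
    return _wrapfunc(a, 'argmin', axis=axis, out=out, **kwds)
    return bound(*args, **kwds)
ValueError: attempt to get argmin of an empty sequence
```

View pics/side10.png

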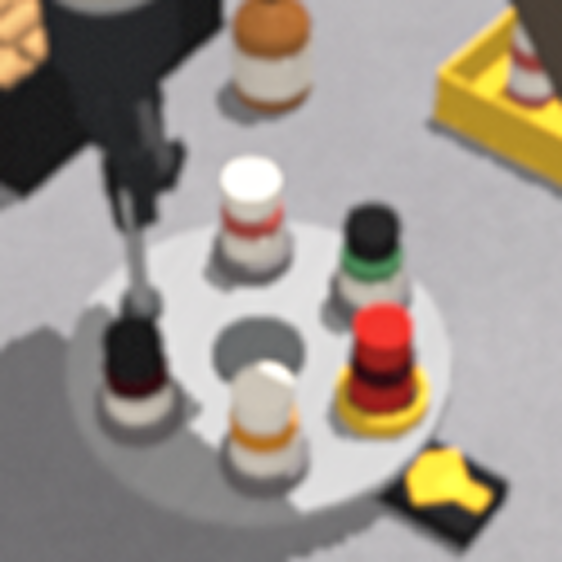

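View pics/top10.png

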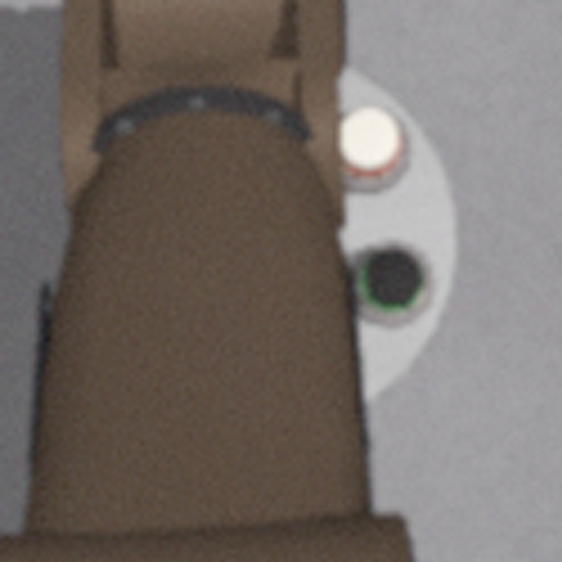

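{"name": "carry_out", "arguments": {"deltas": [[-0.0021,0.0014,0,0,0,0],[-0.0046,0.003,0,0,0,0],[-0.0071,0.0044,0,0,0,0],[-0.0094,0.0057,0,0,0,0],[-0.011,0.0066,0,0,0,0],[-0.0116,0.0069,0,0,0,0],[-0.0116,0.0069,0,0,0,0],[-0.0116,0.0069,0,0,0,0]]}}

```text
clock: 21.6
ee_pos: [0.6443, 0.0699, 0.1324]
orientation: [0.853, 0.522, -0.001, -0.0]
contact_force: [-7.6, 1.1, 7.8]
finger_gap: 0.0233
```

```bash
python3 - <<'E'
from h import *
arc(np.array(get_state()["ee_pos"])[:2],[153.9])
d=cams.camera("side");im=d["img"][:,:,::-1].copy()
hsv=cv2.cvtColor(d["img"],cv2.COLOR_RGB2HSV).astype(int); H,S,V=hsv[...,0],hsv[...,1],hsv[...,2]
red=((H<8)|(H>172))&(S>150)&(V>110); yel=(H>20)&(H<35)&(S>140)&(V>110)
print("red",fitcyl(d,biggest(red,proj(d,[.475,.072,.1])),[.48,.07],.018,.092,.114))
m=biggest(yel,proj(d,[.418,.0725,.02])); ys,xs=np.nonzero(m); print("ptr",m.sum(),atz(d,(xs.mean(),ys.mean()),.02))
print("ptr axis pred; hub")
# tongue: black around pointer
s=5; a,e=150,245
z=cv2.resize(im[a:a+110,e:e+130],None,fx=s,fy=s,interpolation=cv2.INTER_CUBIC)
P=lambda q: tuple(int(v) for v in ((proj(d,q)-[e,a])+.5)*s)
ax=np.array([.5592,.0706]); f=np.radians(179.15); u=np.array([np.cos(f),np.sin(f)])
cv2.line(z,P([*(ax+.122*u),.02]),P([*(ax+.172*u),.02]),(255,0,0),1)
cv2.line(z,P([*ax,.042]),P([*(ax+.122*u),.042]),(255,0,0),1)
for q in cyl(*(ax+.085*u),.029,.058,.058)[:60]: cv2.circle(z,P(q),0,(255,0,255),-1)
for q in cyl(*ax,.122,.042,.042)[:60]: cv2.circle(z,P(q),1,(0,255,0),-1)
cv2.imwrite("pics/side11.png",z)
E
```

```text
clk 21.6 pos [0.6443 0.0699 0.1324] r 0.0848 phi 153.76 F [-7.6  1.1  7.8] gap 0.023311398621463048
F radial -7.58 tang cw -0.97
153.9 [-0.0001, 0.0003]
red (array([0.47498133, 0.07140159]), 172.5, 187.28155337506905)
ptr 173 [0.41804506 0.07304371]
ptr axis pred; hub
```

View pics/side11.png

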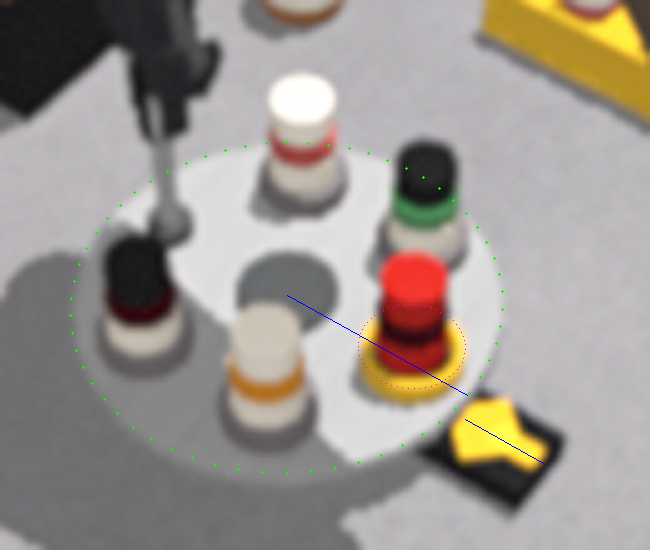

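```bash
python3 - <<'E'
from h import *
print(order.job_done()); s=get_state(); print(s["clock"],s["finger_gap"],s["ee_pos"])
E
```

```text
the job is handed in; nothing more can be done
None
the job is handed in; nothing more can be done
```

I set the red-capped jar upright in the yellow place on the carousel and let go of it. I then took the black knob and turned the turntable about 154° clockwise. I handed the job in at about 21.7 s with the knob still held (30 N grip, 23 mm opening).

**Alignment:** in the last side-camera picture the jar stands upright in its collar, at about 179.4° from the axle. The pointer is at about 179.0 to 179.2°, so they agree to roughly 0.4°, or under 1 mm at the jar.

**Forces:** the highest reading I saw was about 11 N on the wrist, while holding the knob. It included a steady sideways pull of about 7 N, which suggests my estimate of the axle position was off by under 1 mm.

**Not fully checked:**
- The arm hid the carousel's front from the top camera at the end, so the final alignment rests on the side camera and the arm's own position.
- I did not measure the other jars and bystander items again. Those in the side pictures looked unmoved, apart from the fixed jars turning with the table.

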